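Slide the drilled blank out over the end of the filing ledge

ROBOT

A 6-joint arm with a two-finger parallel gripper is mounted at the origin on a cart in front of the work surface, level with it; the furniture and walls round the work are solid. World frame = base frame: x ahead of the robot, y to its left, z up, the work surface at z = 0. Lengths are in m, angles in degrees, forces in N, time in s.
With the tool pointing down it reaches from about 0.225 to 0.875 m from the base axis. Payload 3.4 kg.
Tool frame: the origin (TCP) lies at the very end of the fingers, on their centre line; the grasp point (between the pads) lies 19 mm behind it; z points along the fingers, y is the line along which they close (so a half turn about z gives the same grasp; the last joint's range is limited). The gripper opens to 85 mm and grips with 20 to 120 N. Pads are 22 mm wide; open, the fingers measure 114 mm over their backs; the gripper's body (76 mm by 85 mm) begins 54 mm behind the grasp point. The pads swing forward as they close: fully open they stand 13 mm farther back than shut.
Start: joints at [69.328, 15.808, 86.224, -0, 77.962, -6.933], TCP at [0.137, 0.559, 0.231] pointing down, gripper open.
Joint ranges: [-165.64, 165.64], [-43.16, 119.46], [12.63, 154.43], [-67.54, 247.53], [6.08, 155.33], [-154.97, 154.97]. Speed limits (degrees/s): [147.25, 147.25, 180, 180, 180, 180].

INTERFACE

Orientations are given as a 3x3 rotation matrix whose columns are the frame's x, y, z axes.
In Python, from rig import bot gives the robot as it stands.
- The arm moves only by the tool move_arm, never from a script. Its argument "series" is one flat list of numbers, 7 for each row, row after row: the shift along the tool's x, y, z in mm, then the turn, a rotation vector about the tool's x, y, z in rad, then the finger opening in mm, from 0 to 85.4. A call has 1 to 12 rows; each row shifts and turns the commanded pose from where the row before left it, along the tool's axes as they then stand; what a row does not reach is not made up. A row lasts 1/8 s, in which the tool goes at most 62.5 mm and 10.7 degrees, less where a joint would pass 70% of its speed; a pose out of reach is approached as far as the arm can. A call is refused whole if a number of a shift passes 62.5 or a number of a turn 0.188, either way. A call with a gripper value outside its range is refused whole. The fingers move at their own pace and stop on an object; the grip force is fixed at half the most. Time passes only in rows, so rows that do not move let the fingers close. It gives the time, the measured TCP pose, the force, the opening and the grip force at its end, in the units of the state.
- bot.observe(): the state, without advancing time (a new reading comes with each control period).
- bot.capture(name): name is "scene" or "side" or "wrist"; returns the picture (480x640x3 uint8, blue, green, red); there is no depth.
- bot.camera_model(name): a dict with "fov_y" (degrees; the focal length in pixels is half the picture's height over the tangent of half this angle, whatever the lens; pixels are square), "cx", "cy" (the principal point, pixels), "R" (3x3) and "t" (3): a world point X has camera coordinates R X + t. Camera axes: x right, y down, z forward; pixel columns grow to the right and rows downward; lengths in m; the calibration is good to about 2 mm. A picture is of the moment at which its call begins: read the wrist's pose just before it. camera_model takes no time and is no camera call; for the wrist camera it gives the pose at the moment of the call.
- bot.finish_job(): hands the job in; it is judged then, once.
The state is a dict: "t": time; "q": joint angles; "dq": joint speeds; "effort": joint torques, N m; "eef_pos": TCP position; "ee_rot": TCP orientation; "contact_force": force on the tool from outside, world axes, zero at the start; "torque": the same for the moment, N m; "opening": opening from 0.0 (shut) to 1.0 (fully open); "finger_force": force on a finger pad.
Only numpy, scipy, OpenCV 4.12 (cv2) and the standard library are available. Lean on these libraries where they do the work, as an engineer would, in place of code of your own. Each camera call takes 0.05 s, during which the arm holds its last target. There are 200 camera calls.

TASK

A flat drilled aluminium blank lies askew on the filing ledge. With the fingertips, push it back until its whole long edge is flat against the fence while its holes are still over the ledge, then push it to the left along the fence until both holes are completely clear of the ledge's left end, with no more than a third of the blank's length sticking out, so that the burrs can be filed from both sides. Only push: do not pick up, tip or squeeze the blank, leave the things standing round the ledge where they are, and leave the blank lying still against the fence.

Things in the scene. Friction and masses are not known exactly. Their poses are not given: they have to be found in the camera images.
- stand: The filing ledge: fixed wooden block with a dark steel top, 130 mm deep (x), 300 mm long (y), 50 mm high; origin at the centre of its underside, on the bench. x points away from the robot to the fence, y left along the ledge, z up; turned up to 0.25 rad. An aluminium fence, 12 mm thick, stands 12 mm above the ledge top all along its far edge; front and both ends are open.
- ledge_end (a point): Middle of the ledge's left end, at the height of the ledge top, axes as the stand's: whatever has y above 0 in this frame is beyond the end.
- fence_face (a point): Middle of the foot of the fence's face that looks to the robot, on the ledge top (53 mm behind the middle of the stand), axes as the stand's; the blank is flush when its back edge has x = 0 in this frame.
- blank: The drilled blank: loose flat aluminium plate, 80 mm (x) by 150 mm (y) by 6 mm thick, about 0.2 kg, flat on the ledge. Origin at the centre of its underside; x to the fence, y to the left end with the two holes, z up. It starts up to 0.12 rad askew, its middle 15 to 30 mm short of lying flush with the fence, its left end 5 to 75 mm short of the ledge's left end.
- hole_near (a point): Centre of the hole nearer the robot: 12 mm wide, 20 mm from the blank's left end, 22 mm to the near side of its middle line, half-way through the thickness.
- hole_far (a point): Centre of the hole nearer the fence: 12 mm wide, 20 mm from the blank's left end, 22 mm to the fence side of its middle line.
- blank_hole_end (a point): Middle of the blank's short left edge, the one by the holes, half-way through the thickness (75 mm from the blank's centre).
- blank_plain_end (a point): Middle of the blank's short right edge, the one without holes, half-way through the thickness (75 mm from the centre).
- back_corner_a (a point): Left back corner of the blank (hole end, fence side), half-way through the thickness.
- back_corner_b (a point): Right back corner of the blank (plain end, fence side), half-way through the thickness.
- sanding_block: Bystander: brown sanding block, 61x110x30 mm, loose on the bench beside the ledge; origin at the centre of its underside. The four bystanders may swap places.
- tape_measure: Bystander: yellow tape measure, 36x83x60 mm, loose on the bench; origin at the centre of its underside.
- plaster_block_1: Bystander: rough white plaster block, 48x59x39 mm, loose on the bench; origin at the centre of its underside.
- mixing_cup: Bystander: open whitish mixing cup, 69 mm wide, 88 mm high, loose on the bench; origin at the centre of its underside.
Things that resemble listed ones, but are neither listed nor needed, are in the scene too. What is shaped like the blank but orange is not meant.

How it is judged:
By the outcome, as a careful person would: the job done as asked, in the order asked, and still so for the second after the job is handed in, with the robot touching nothing.
It also fails if it takes over 56 s, if anything falls off the work surface, if the arm or the gripper's body presses on something with over 40 N, if the wrist force passes 120 N, or if a joint passes its speed limit or range.

## Working session

There is one attempt and no reset: what is moved stays moved. The work goes in short steps, Python scripts to look and compute and a tool call to move; the robot and the scene stay as the last step left them, time stands still between calls to the robot, and variables do not carry over. Pictures are saved under pics/ and viewed, at most 10 in all, crops included, and the job is handed in when it is done.

Besides the shell and the picture viewer there is one more tool, called after ">>>" as name(argument=value, ...) on one line, values as JSON. move_arm: Moves the arm, as the interface text tells. Its arguments: {"type":"object","properties":{"series":{"type":"array","items":{"type":"number"}}},"required":["series"]}

```bash
mkdir -p pics; python3 - <<'E'
from rig import bot
import cv2,numpy as np
for n in("scene","side"):
    cv2.imwrite(f"pics/{n}0.png",bot.capture(n)); m=bot.camera_model(n); print(n,m)
s=bot.observe();print(s["t"],s["eef_pos"],s["ee_rot"])
E
```

```text
scene {'fov_y': 42.67910794911377, 'cx': 319.6842323321672, 'cy': 236.39433136465158, 'R': array([[ 0.89241049, -0.45117682,  0.00655632],
       [-0.30145431, -0.60695087, -0.73534749],
       [ 0.33575111,  0.65425539, -0.67765853]]), 't': array([-0.48319769,  0.26004661,  1.03369016])}
side {'fov_y': 46.403852602983285, 'cx': 315.68068539740744, 'cy': 225.81881396797613, 'R': array([[ 0.93243552, -0.3608772 , -0.01821146],
       [-0.25496591, -0.62139501, -0.74085128],
       [ 0.25603982,  0.69543935, -0.67142217]]), 't': array([-0.52732066,  0.24617846,  0.90332874])}
0.1 [0.1364024  0.55808906 0.23053454] [[-9.71388541e-01  2.37495233e-01 -5.63622912e-04]
 [ 2.37495831e-01  9.71387341e-01 -1.53725940e-03]
 [ 1.82404383e-04 -1.62713426e-03 -9.99998660e-01]]
```

View pics/scene0.png

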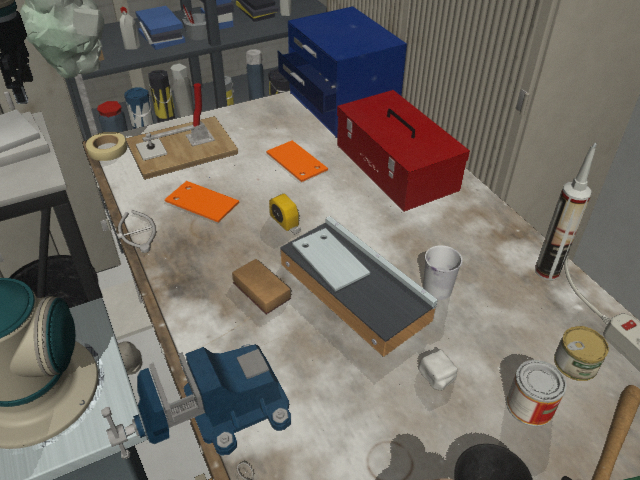

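View pics/side0.png

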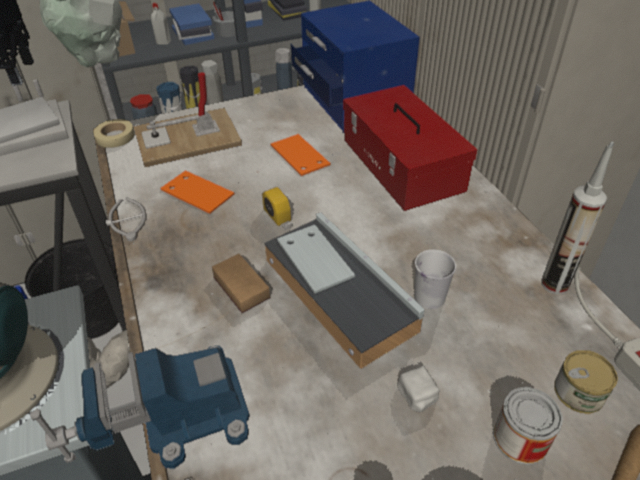

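The scene shows the grey two-holed plate on the ledge at scene px (335,259). What could be taken for it: the orange plates at (202,200) and (297,160), and the fence strip at (380,262). The grey plate on the dark ledge is the blank.

```bash
cat > h.py <<'E'
from rig import bot
import cv2,numpy as np
def ray(m,uv,z):
    f=240/np.tan(np.radians(m["fov_y"]/2)); uv=np.atleast_2d(np.array(uv,float))
    d=np.c_[(uv[:,0]-m["cx"])/f,(uv[:,1]-m["cy"])/f,np.ones(len(uv))]@m["R"]
    c=-m["R"].T@m["t"]; return c+d*((z-c[2])/d[:,2])[:,None]
def big(mask,pt):
    n,l=cv2.connectedComponents(mask.astype(np.uint8)); return (l==l[pt[1],pt[0]]).astype(np.uint8)
def quad(c):
    h=cv2.convexHull(c)
    return cv2.approxPolyN(h,4,ensure_convex=True).reshape(-1,2).astype(float)
E
python3 - <<'E'
from h import *
for n,pd,pb in(("scene",(385,310),(335,262)),("side",(360,300),(320,262))):
    im=cv2.imread(f"pics/{n}0.png");m=bot.camera_model(n)
    hsv=cv2.cvtColor(im,cv2.COLOR_BGR2HSV); print(n,hsv[pd[1],pd[0]],hsv[pb[1],pb[0]])
    D=big((hsv[...,2]<105)&(hsv[...,1]<70),pd)
    B=big((hsv[...,2]>135)&(hsv[...,1]<60),pb)
    for nm,M,z in(("dark",D,.05),("blank",B,.056)):
        c=max(cv2.findContours(M,0,2)[0],key=cv2.contourArea);q=quad(c)
        print(nm,M.sum(),q.tolist());print(ray(m,q,z).round(4).tolist())
        if n=="scene": cv2.polylines(im,[q.astype(int)],True,(0,0,255) if nm=="dark" else (0,255,0))
    if n=="scene": cv2.imwrite("pics/crop0.png",cv2.resize(im[200:370,260:460],None,fx=3.5,fy=3.5))
E
```

```text
scene [100  11  71] [ 77  10 187]
dark 5063 [[433.0, 307.0], [385.0, 341.0], [278.0, 247.0], [325.0, 222.0]]
[[0.6796, -0.1799, 0.05], [0.562, -0.2068, 0.05], [0.4928, 0.0883, 0.05], [0.611, 0.1138, 0.05]]
blank 2240 [[370.0, 273.0], [335.0, 289.0], [292.0, 243.0], [325.0, 228.0]]
[[0.6174, -0.0603, 0.056], [0.5389, -0.0669, 0.056], [0.52, 0.0806, 0.056], [0.5993, 0.0912, 0.056]]
side [105   7  73] [ 66   8 165]
dark 6071 [[421.0, 317.0], [361.0, 353.0], [262.0, 242.0], [316.0, 218.0]]
[[0.6806, -0.183, 0.05], [0.5604, -0.2103, 0.05], [0.4913, 0.0859, 0.05], [0.6101, 0.111, 0.05]]
blank 2558 [[355.0, 275.0], [314.0, 292.0], [277.0, 238.0], [314.0, 224.0]]
[[0.6164, -0.0621, 0.056], [0.5358, -0.0717, 0.056], [0.5193, 0.0794, 0.056], [0.5979, 0.0897, 0.056]]
```

View pics/crop0.png

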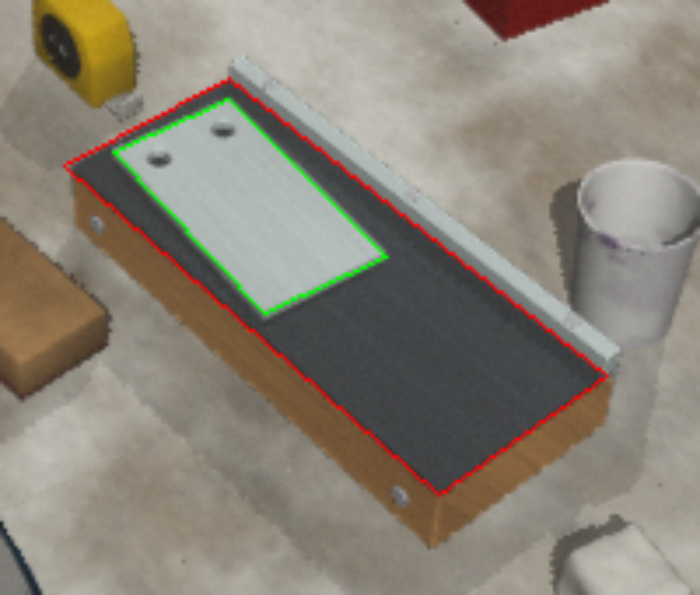

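The crop confirms it: the green outline lies on the grey two-holed plate, the red one on the dark ledge top. The stand's yaw is about 0.232 rad. The blank is askew by about -0.11 rad, its middle is about 25 mm from the fence, and its left end is about 15 mm short of the ledge end. I'll go over with tool y along the ledge.

>>> move_arm(series=[0, 0, 0, 0, 0, -0.157, 85, 0, 0, 0, 0, 0, -0.157, 85, 0, 0, 0, 0, 0, -0.158, 85, -20, -55, 0, 0, 0, 0, 85, -20, -55, 0, 0, 0, 0, 85, -20, -55, 0, 0, 0, 0, 85, -20, -55, 0, 0, 0, 0, 85, -20, -55, 0, 0, 0, 0, 85, -20, -55, 0, 0, 0, 0, 85, -20, -55, 0, 0, 0, 0, 85, -20, -55, 0, 0, 0, 0, 85, -20, -55, 0, 0, 0, 0, 85])

```text
t: 1.6
eef_pos: [0.4262, 0.1166, 0.2312]
ee_rot: [[-0.973, -0.23, 0.0], [-0.23, 0.973, 0.0], [-0.0, 0.0, -1.0]]
contact_force: [0.2, 0.9, 0.6]
opening: 0.994
finger_force: 0.0
```

>>> move_arm(series=[-16, -45, 0, 0, 0, 0, 85, -16, -45, 0, 0, 0, 0, 85, -16, -46, 0, 0, 0, 0, 85, 0, 0, 40, 0, 0, 0, 85, 0, 0, 40, 0, 0, 0, 85, 0, 0, 40, 0, 0, 0, 85, 0, 0, 20, 0, 0, 0, 85, 0, 0, 0, 0, 0, 0, 85])

```text
t: 2.6
eef_pos: [0.502, -0.0028, 0.0895]
ee_rot: [[-0.973, -0.23, -0.005], [-0.23, 0.973, 0.001], [0.004, 0.002, -1.0]]
contact_force: [0.7, 0.2, 0.6]
opening: 0.995
finger_force: 0.0
```

```bash
python3 - <<'E'
from h import *
s=bot.observe();print(s["eef_pos"])
im=bot.capture("side");m=bot.camera_model("side")
f=240/np.tan(np.radians(m["fov_y"]/2));p=m["R"]@s["eef_pos"]+m["t"];print(p[:2]/p[2]*f+[m["cx"],m["cy"]])
cv2.imwrite("pics/side1.png",cv2.resize(im[150:350,190:440],None,fx=3,fy=3))
E
```

```text
[ 0.50200535 -0.00279886  0.08954659]
[281.12407789 256.7548144 ]
```

View pics/side1.png

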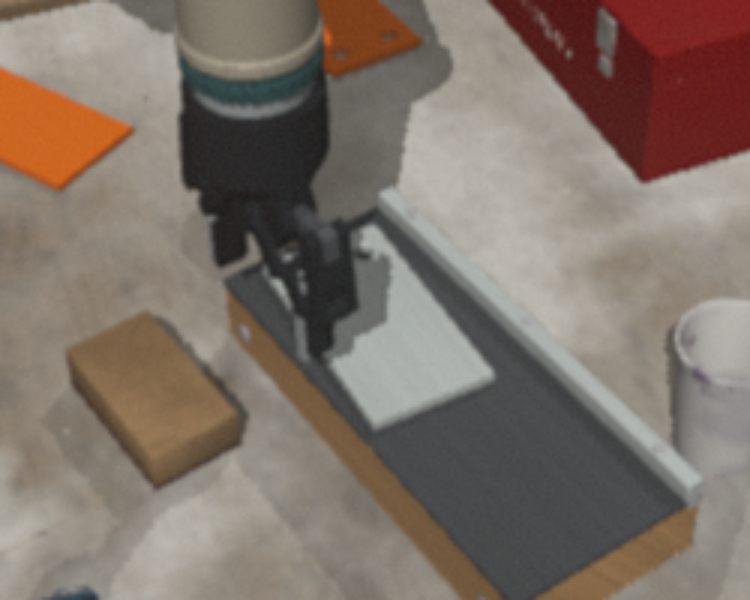

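The side crop shows the right fingertip at full px (297,268), just in front of the ledge. The blank has not moved.

```bash
python3 - <<'E'
from h import *
s=bot.observe();m=bot.camera_model("side")
f=240/np.tan(np.radians(m["fov_y"]/2))
for y in(-.043,-.05,-.057):
  for dz in(0,.013):
    for xx in (0,.011):
      p=m["R"]@(s["eef_pos"]+s["ee_rot"]@[-xx,y,-dz])+m["t"];print(y,dz,xx,p[:2]/p[2]*f+[m["cx"],m["cy"]])
E
```

```text
-0.043 0 0 [295.28482778 270.93056218]
-0.043 0 0.011 [300.74345027 268.18002673]
-0.043 0.013 0 [294.96569086 265.57552255]
-0.043 0.013 0.011 [300.47660704 262.82516376]
-0.05 0 0 [297.55413668 273.4216572 ]
-0.05 0 0.011 [303.02692084 270.64658811]
-0.05 0.013 0 [297.25481841 268.06510301]
-0.05 0.013 0.011 [302.78017477 265.28998953]
-0.057 0 0 [299.84444903 275.93580839]
-0.057 0 0.011 [305.3314243  273.13586881]
-0.057 0.013 0 [299.56533265 270.57794295]
-0.057 0.013 0.011 [305.10515964 267.77773171]
```

>>> move_arm(series=[-15, -50, 0, 0, 0, 0, 85, -15, -50, 0, 0, 0, 0, 85, -15, -50, 0, 0, 0, 0, 85, 0, 0, 18, 0, 0, 0, 85, 0, 0, 17, 0, 0, 0, 85, 0, 0, 4, 0, 0, 0, 85, 0, 0, 0, 0, 0, 0, 85])

```text
t: 3.52
eef_pos: [0.5818, -0.1379, 0.0524]
ee_rot: [[-0.973, -0.231, -0.0], [-0.231, 0.973, 0.0], [0.0, 0.0, -1.0]]
contact_force: [-0.1, -0.7, -0.2]
opening: 0.995
finger_force: 0.0
```

>>> move_arm(series=[0, 0, 2, 0, 0, 0, 85, 0, 0, 2, 0, 0, 0, 85, 0, 0, 2, 0, 0, 0, 85, 0, 0, 0, 0, 0, 0, 85])

```text
t: 4.03
eef_pos: [0.5819, -0.1385, 0.0462]
ee_rot: [[-0.973, -0.23, -0.0], [-0.23, 0.973, 0.0], [0.0, 0.0, -1.0]]
contact_force: [0.3, 0.6, 0.4]
opening: 0.99
finger_force: 0.0
```

>>> move_arm(series=[0, 0, 2, 0, 0, 0, 85, 0, 0, 2, 0, 0, 0, 85, 0, 0, 2, 0, 0, 0, 85, 0, 0, 0, 0, 0, 0, 85])

```text
t: 4.53
eef_pos: [0.5818, -0.1386, 0.04]
ee_rot: [[-0.973, -0.23, -0.0], [-0.23, 0.973, 0.0], [0.0, 0.0, -1.0]]
contact_force: [-0.5, -0.3, -0.0]
opening: 0.995
finger_force: 0.0
```

>>> move_arm(series=[0, 0, 1, 0, 0, 0, 85, 0, 0, 0, 0, 0, 0, 85])

```text
t: 4.78
eef_pos: [0.582, -0.1386, 0.0392]
ee_rot: [[-0.973, -0.23, -0.0], [-0.23, 0.973, 0.0], [0.0, 0.0, -1.0]]
contact_force: [-0.0, 0.2, -0.4]
opening: 0.997
finger_force: 0.0
```

>>> move_arm(series=[0, 0, 1, 0, 0, 0, 85, 0, 0, 0, 0, 0, 0, 85])

```text
t: 5.03
eef_pos: [0.5819, -0.1386, 0.0382]
ee_rot: [[-0.973, -0.23, -0.0], [-0.23, 0.973, 0.0], [0.0, 0.0, -1.0]]
contact_force: [0.5, -0.7, 0.1]
opening: 0.992
finger_force: 0.0
```

>>> move_arm(series=[25, 0, -1, 0, 0, 0, 85, 25, 0, 0, 0, 0, 0, 85, 0, 36, 0, 0, 0, 0, 85, 0, 36, 0, 0, 0, 0, 85, 0, 36, 0, 0, 0, 0, 85, 0, 36, 0, 0, 0, 0, 85, 0, 0, 0, 0, 0, 0, 85])

```text
t: 5.9
eef_pos: [0.499, -0.008, 0.0393]
ee_rot: [[-0.972, -0.233, -0.001], [-0.233, 0.972, 0.001], [0.001, 0.001, -1.0]]
contact_force: [-0.5, 0.6, -0.0]
opening: 0.997
finger_force: 0.0
```

>>> move_arm(series=[-4, 0, 0, 0, 0, 0, 85, -4, 0, 0, 0, 0, 0, 85, -4, 0, 0, 0, 0, 0, 85, -4, 0, 0, 0, 0, 0, 85, -4, 0, 0, 0, 0, 0, 85, -4, 0, 0, 0, 0, 0, 85, 0, 0, 0, 0, 0, 0, 85])

```text
t: 6.78
eef_pos: [0.5242, -0.0043, 0.0393]
ee_rot: [[-0.973, -0.23, 0.001], [-0.23, 0.973, 0.0], [-0.001, 0.0, -1.0]]
contact_force: [-0.2, 0.1, -0.5]
opening: 0.995
finger_force: 0.0
```

>>> move_arm(series=[-3, 0, 0, 0, 0, 0, 85, -3, 0, 0, 0, 0, 0, 85, -3, 0, 0, 0, 0, 0, 85, -3, 0, 0, 0, 0, 0, 85, -3, 0, 0, 0, 0, 0, 85, 0, 0, 0, 0, 0, 0, 85])

```text
t: 7.52
eef_pos: [0.5388, -0.0008, 0.0393]
ee_rot: [[-0.973, -0.23, 0.001], [-0.23, 0.973, 0.0], [-0.001, 0.0, -1.0]]
contact_force: [-0.5, -0.2, -0.2]
opening: 0.997
finger_force: 0.3
```

>>> move_arm(series=[-1, 0, 0, 0, 0, 0, 85, -1, 0, 0, 0, 0, 0, 85, 0, 0, 0, 0, 0, 0, 85])

```text
t: 7.9
eef_pos: [0.5401, -0.0005, 0.0393]
ee_rot: [[-0.973, -0.23, 0.0], [-0.23, 0.973, 0.0], [-0.0, 0.0, -1.0]]
contact_force: [-1.5, -0.1, -0.3]
opening: 0.997
finger_force: 0.9
```

>>> move_arm(series=[-1, 0, 0, 0, 0, 0, 85, -1, 0, 0, 0, 0, 0, 85, 0, 0, 0, 0, 0, 0, 85])

```text
t: 8.28
eef_pos: [0.5419, -0.0001, 0.0393]
ee_rot: [[-0.973, -0.23, -0.0], [-0.23, 0.973, 0.0], [0.0, 0.0, -1.0]]
contact_force: [-2.6, -0.3, 0.6]
opening: 0.993
finger_force: 1.2
```

>>> move_arm(series=[-1, 0, 0, 0, 0, 0, 85, -1, 0, 0, 0, 0, 0, 85, 0, 0, 0, 0, 0, 0, 85])

```text
t: 8.65
eef_pos: [0.5421, 0.0001, 0.0391]
ee_rot: [[-0.973, -0.23, -0.004], [-0.23, 0.973, -0.0], [0.004, 0.001, -1.0]]
contact_force: [-6.3, -1.1, 3.9]
opening: 0.999
finger_force: 3.2
```

>>> move_arm(series=[-1, 0, 0, 0, 0, 0, 85, -1, 0, 0, 0, 0, 0, 85, 0, 0, 0, 0, 0, 0, 85])

```text
t: 9.02
eef_pos: [0.5422, 0.0002, 0.0391]
ee_rot: [[-0.973, -0.231, -0.008], [-0.231, 0.973, -0.001], [0.008, 0.001, -1.0]]
contact_force: [-9.3, -3.9, 6.3]
opening: 0.995
finger_force: 5.1
```

```bash
python3 - <<'E'
from h import *
s=bot.observe();print(s["contact_force"],s["torque"])
im=bot.capture("scene")
cv2.imwrite("pics/scene2.png",cv2.resize(im[190:360,260:460],None,fx=3.5,fy=3.5))
E
```

```text
[-9.27957091 -3.856224    6.29602983] [-0.63349557  1.42121229 -0.23884322]
```

View pics/scene2.png

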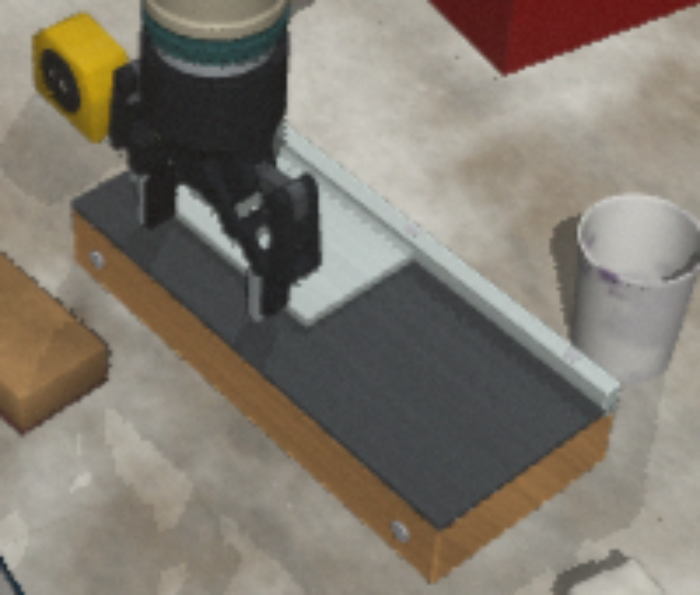

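The crop shows the blank's back edge along the fence, with both fingers on its front edge. I'll retreat to the left to get a clear view and measure.

>>> move_arm(series=[8, 0, 0, 0, 0, 0, 85, 30, 0, -5, 0, 0, 0, 85, 0, 0, -60, 0, 0, 0, 85, 0, 20, -60, 0, 0, 0, 0, 0, 60, -10, 0, 0, 0, 0, 0, 60, 0, 0, 0, 0, 0, 0, 60, 0, 0, 0, 0, 0, 0, 0, 0, 0, 0, 0, 0])

```text
t: 10.07
eef_pos: [0.4628, 0.1907, 0.1742]
ee_rot: [[-0.972, -0.236, 0.003], [-0.236, 0.972, 0.003], [-0.004, 0.002, -1.0]]
contact_force: [-0.1, -0.7, -0.1]
opening: 0.001
finger_force: 0.0
```

```bash
cat >> h.py <<'E'
EX=np.array([.973,.230]);EY=np.array([-.230,.973]);O=np.array([.6105,.1125])
def line_pts(n,view=None):
    """blank outline corners in the fence/left-end frame (x: to fence, y: beyond left end), mm"""
    im=bot.capture(n);m=bot.camera_model(n);hsv=cv2.cvtColor(im,cv2.COLOR_BGR2HSV)
    if view: cv2.imwrite(view,cv2.resize(im[190:360,230:430],None,fx=3.5,fy=3.5))
    return im,m,hsv
E
python3 - <<'E'
from h import *
print(bot.observe()["eef_pos"])
line_pts("scene","pics/scene3.png")
im,m,hsv=line_pts("side"); cv2.imwrite("pics/side3.png",im); cv2.imwrite("pics/scene3f.png",bot.capture("scene"))
E
```

```text
[0.46281168 0.19065986 0.17415132]
```

View pics/scene3.png

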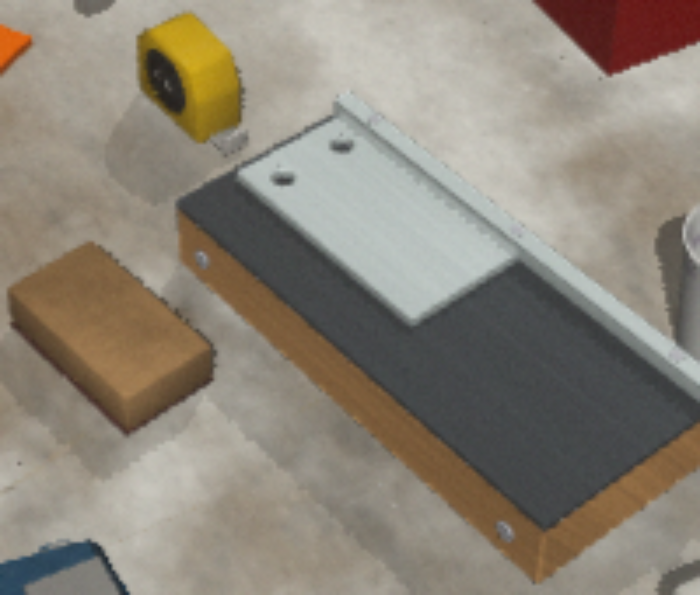

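The blank is flush, with both holes over the ledge. Its corners are at scene px (298.6,240), (348,282.3) and (377,264.9).

```bash
python3 - <<'E'
from h import *
m=bot.camera_model("scene")
p=ray(m,[[298.6,240],[348,282.3],[377,264.9],[281,247.8],[326,223.5]],[.056]*5 if 0 else .056)[:,:2]-O
print((np.c_[p@EX,p@EY]*1000).round(1))
p=np.array(bot.observe()["eef_pos"][:2])-O;print(p@EX,p@EY)
E
```

```text
[[ -79.8  -11.7]
 [ -81.2 -160.9]
 [  -7.8 -162.6]
 [-120.6   -7.2]
 [  -5.1   -8.9]]
-0.12577195196134358 0.10551658068391663
```

>>> move_arm(series=[-14, -50, 0, 0, 0, 0, 0, -14, -50, 0, 0, 0, 0, 0, -14, -50, 0, 0, 0, 0, 0, -14, -50, 0, 0, 0, 0, 0, -14, -50, 0, 0, 0, 0, 0, -14, -50, 0, 0, 0, 0, 0, 0, 0, 40, 0, 0, 0, 0, 0, 0, 40, 0, 0, 0, 0, 0, 0, 20, 0, 0, 0, 0, 0, 0, 0, 0, 0, 0, 0])

```text
t: 11.48
eef_pos: [0.6123, -0.0881, 0.0716]
ee_rot: [[-0.974, -0.227, -0.004], [-0.227, 0.974, 0.001], [0.003, 0.002, -1.0]]
contact_force: [0.7, 0.3, -0.6]
opening: -0.002
finger_force: 0.0
```

```bash
python3 - <<'E'
from h import *
s=bot.observe();p=np.array(s["eef_pos"][:2])-O;print(p@EX,p@EY,s["eef_pos"],s["ee_rot"].round(3) if hasattr(s["ee_rot"],"round") else s["ee_rot"])
E
```

```text
-0.044337491451600264 -0.19555877489503315 [ 0.61233882 -0.08805072  0.07164249] [[-0.974 -0.227 -0.004]
 [-0.227  0.974  0.001]
 [ 0.003  0.002 -1.   ]]
```

Now down to tip z ≈ 0.053.

>>> move_arm(series=[0, 0, 10, 0, 0, 0, 0, 0, 0, 7, 0, 0, 0, 0, 0, 0, 0, 0, 0, 0, 0, 0, 0, 0, 0, 0, 0, 0])

```text
t: 11.98
eef_pos: [0.6141, -0.0861, 0.057]
ee_rot: [[-0.973, -0.23, 0.001], [-0.23, 0.973, -0.0], [-0.001, -0.0, -1.0]]
contact_force: [-0.2, 0.1, -0.6]
opening: -0.0
finger_force: 0.0
```

>>> move_arm(series=[0, 3, 0, 0, 0, 0, 0, 0, 3, 0, 0, 0, 0, 0, 0, 3, 0, 0, 0, 0, 0, 0, 3, 0, 0, 0, 0, 0, 0, 3, 0, 0, 0, 0, 0, 0, 3, 0, 0, 0, 0, 0, 0, 0, 0, 0, 0, 0, 0])

```text
t: 12.85
eef_pos: [0.6095, -0.0684, 0.0566]
ee_rot: [[-0.973, -0.23, -0.0], [-0.23, 0.973, 0.0], [0.0, 0.0, -1.0]]
contact_force: [0.6, -1.4, -0.6]
opening: 0.0
finger_force: 0.0
```

The tip is at 56.6 mm, level with the blank's top, so I back off and lower by 4 mm.

>>> move_arm(series=[0, -10, 0, 0, 0, 0, 0, 0, -8, 0, 0, 0, 0, 0, 0, 0, 0, 0, 0, 0, 0, 0, 0, 2, 0, 0, 0, 0, 0, 0, 2, 0, 0, 0, 0, 0, 0, 0, 0, 0, 0, 0])

```text
t: 13.6
eef_pos: [0.6135, -0.0859, 0.0523]
ee_rot: [[-0.973, -0.23, -0.001], [-0.23, 0.973, 0.0], [0.001, 0.0, -1.0]]
contact_force: [-0.1, 0.5, -0.3]
opening: -0.001
finger_force: 0.0
```

>>> move_arm(series=[0, 3, 0, 0, 0, 0, 0, 0, 3, 0, 0, 0, 0, 0, 0, 3, 0, 0, 0, 0, 0, 0, 3, 0, 0, 0, 0, 0, 0, 3, 0, 0, 0, 0, 0, 0, 3, 0, 0, 0, 0, 0, 0, 0, 0, 0, 0, 0, 0])

```text
t: 14.48
eef_pos: [0.6095, -0.0684, 0.0526]
ee_rot: [[-0.973, -0.23, -0.0], [-0.23, 0.973, 0.0], [0.0, 0.0, -1.0]]
contact_force: [-0.5, 0.1, 0.3]
opening: -0.002
finger_force: 0.0
```

>>> move_arm(series=[0, 3, 0, 0, 0, 0, 0, 0, 3, 0, 0, 0, 0, 0, 0, 3, 0, 0, 0, 0, 0, 0, 3, 0, 0, 0, 0, 0, 0, 0, 0, 0, 0, 0, 0])

```text
t: 15.1
eef_pos: [0.6068, -0.0567, 0.0526]
ee_rot: [[-0.973, -0.23, -0.0], [-0.23, 0.973, 0.0], [-0.0, 0.0, -1.0]]
contact_force: [-0.3, -0.1, 0.1]
opening: -0.0
finger_force: 0.3
```

```bash
python3 - <<'E'
from h import *
line_pts("scene","pics/scene4.png")
E
```

```text
(no output)
```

View pics/scene4.png

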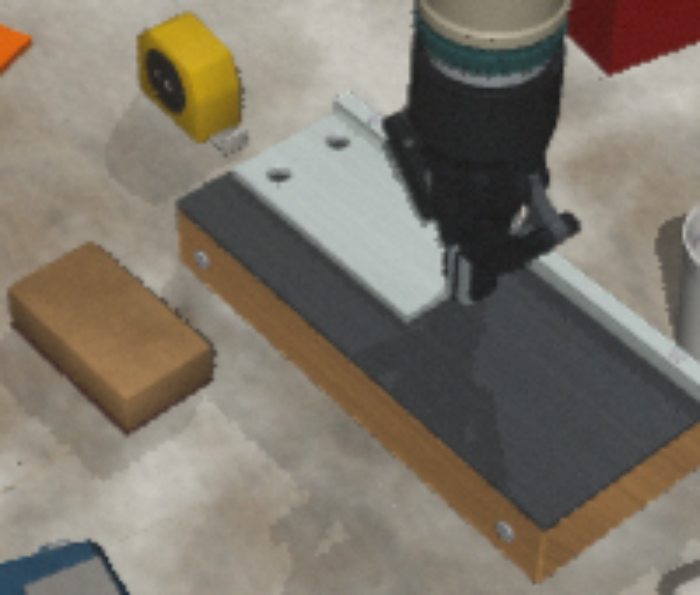

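The blank has started to slide: its front-left corner is at crop px (233,172), about 4 mm of travel, and it is still flush. About 45 mm remain.

>>> move_arm(series=[0, 3, 0, 0, 0, 0, 0, 0, 3, 0, 0, 0, 0, 0, 0, 3, 0, 0, 0, 0, 0, 0, 3, 0, 0, 0, 0, 0, 0, 3, 0, 0, 0, 0, 0, 0, 3, 0, 0, 0, 0, 0, 0, 3, 0, 0, 0, 0, 0, 0, 3, 0, 0, 0, 0, 0, 0, 3, 0, 0, 0, 0, 0, 0, 3, 0, 0, 0, 0, 0, 0, 3, 0, 0, 0, 0, 0, 0, 0, 0, 0, 0, 0, 0])

```text
t: 16.65
eef_pos: [0.5991, -0.0243, 0.0526]
ee_rot: [[-0.973, -0.23, -0.0], [-0.23, 0.973, 0.001], [0.0, 0.001, -1.0]]
contact_force: [-0.0, -0.1, 0.7]
opening: 0.001
finger_force: 0.0
```

>>> move_arm(series=[0, 3, 0, 0, 0, 0, 0, 0, 3, 0, 0, 0, 0, 0, 0, 3, 0, 0, 0, 0, 0, 0, 2, 0, 0, 0, 0, 0, 0, 0, 0, 0, 0, 0, 0])

```text
t: 17.27
eef_pos: [0.5967, -0.0138, 0.0526]
ee_rot: [[-0.973, -0.23, 0.0], [-0.23, 0.973, 0.001], [-0.0, 0.0, -1.0]]
contact_force: [1.3, -0.5, 0.1]
opening: 0.0
finger_force: 0.2
```

```bash
python3 - <<'E'
from h import *
line_pts("scene","pics/scene5.png")
s=bot.observe();p=np.array(s["eef_pos"][:2])-O;print(p@EX,p@EY,s["contact_force"])
E
```

```text
-0.04252024943923441 -0.11965369933570624 [-0.68236245 -1.17717072 -0.05750982]
```

View pics/scene5.png

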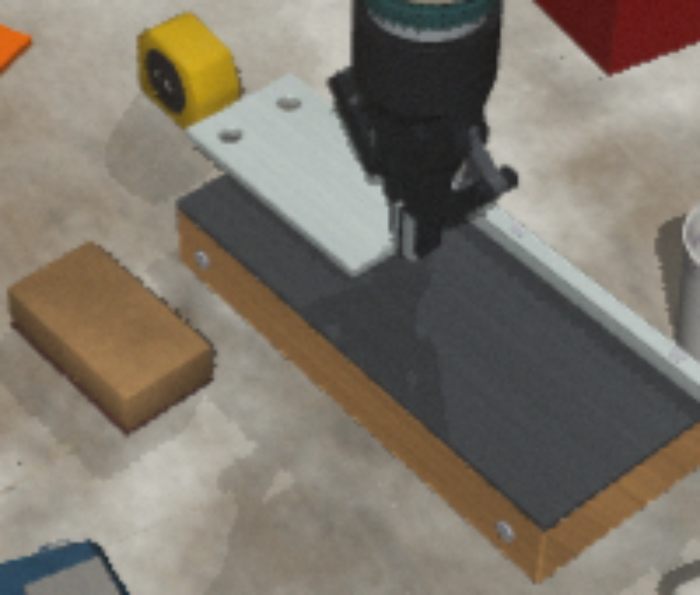

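```bash
python3 - <<'E'
from h import *
m=bot.camera_model("scene")
p=ray(m,[[283.7,226],[331.4,268.6],[313.7,211.1],[296,228.6],[312.6,219.4]],.056)[:,:2]-O
print((np.c_[p@EX,p@EY]*1000).round(1))
E
```

```text
[[ -77.    40.7]
 [ -81.6 -114.1]
 [   0.6   37.7]
 [ -62.5   18.3]
 [ -18.2   18.7]]
```

>>> move_arm(series=[0, -10, 0, 0, 0, 0, 0, 0, -15, 0, 0, 0, 0, 0, 25, 0, 0, 0, 0, 0, 0, 40, 0, 0, 0, 0, 0, 0, 10, 25, 0, 0, 0, 0, 0, 0, 40, 0, 0, 0, 0, 0, 0, 30, 0, 0, 0, 0, 0, 0, 0, 0, 0, 0, 0, 0])

```text
t: 18.32
eef_pos: [0.5074, 0.0386, 0.0528]
ee_rot: [[-0.973, -0.233, 0.0], [-0.233, 0.973, 0.001], [-0.0, 0.0, -1.0]]
contact_force: [1.4, -0.7, 0.1]
opening: -0.001
finger_force: 0.0
```

The holes are 18 mm beyond the ledge end and the protrusion is about 38 mm. One gentle press toward the fence will make sure it is flush.

>>> move_arm(series=[-5, 0, 0, 0, 0, 0, 0, -5, 0, 0, 0, 0, 0, 0, -5, 0, 0, 0, 0, 0, 0, -5, 0, 0, 0, 0, 0, 0, -2, 0, 0, 0, 0, 0, 0, -2, 0, 0, 0, 0, 0, 0, 0, 0, 0, 0, 0, 0, 0])

```text
t: 19.2
eef_pos: [0.531, 0.0423, 0.0526]
ee_rot: [[-0.973, -0.23, -0.0], [-0.23, 0.973, 0.0], [0.0, 0.0, -1.0]]
contact_force: [0.4, -0.6, -0.9]
opening: 0.003
finger_force: 0.0
```

>>> move_arm(series=[-1, 0, 0, 0, 0, 0, 0, -1, 0, 0, 0, 0, 0, 0, 0, 0, 0, 0, 0, 0, 0])

```text
t: 19.58
eef_pos: [0.5319, 0.0426, 0.0525]
ee_rot: [[-0.973, -0.23, -0.002], [-0.23, 0.973, -0.0], [0.002, 0.0, -1.0]]
contact_force: [-3.8, -0.8, 2.2]
opening: 0.002
finger_force: 1.5
```

>>> move_arm(series=[-1, 0, 0, 0, 0, 0, 0, -1, 0, 0, 0, 0, 0, 0, 0, 0, 0, 0, 0, 0, 0])

```text
t: 19.95
eef_pos: [0.5323, 0.0428, 0.0524]
ee_rot: [[-0.973, -0.231, -0.005], [-0.231, 0.973, -0.001], [0.005, 0.001, -1.0]]
contact_force: [-6.2, -2.4, 5.2]
opening: 0.0
finger_force: 3.4
```

It is firm against the fence at the same x as before. I'll retreat and check.

>>> move_arm(series=[5, 0, 0, 0, 0, 0, 0, 20, 0, 0, 0, 0, 0, 0, 25, 0, -10, 0, 0, 0, 0, 30, 0, -50, 0, 0, 0, 0, 30, 0, -60, 0, 0, 0, 0, 0, 50, -30, 0, 0, 0, 0, 0, 50, 0, 0, 0, 0, 0, 0, 50, 0, 0, 0, 0, 0, 0, 0, 0, 0, 0, 0, 0, 0, 0, 0, 0, 0, 0, 0])

```text
t: 21.2
eef_pos: [0.3959, 0.1643, 0.1986]
ee_rot: [[-0.973, -0.231, 0.002], [-0.231, 0.973, -0.0], [-0.002, -0.0, -1.0]]
contact_force: [0.2, -0.1, -0.1]
opening: 0.002
finger_force: 0.0
```

```bash
python3 - <<'E'
from h import *
print(bot.observe()["eef_pos"]); line_pts("scene","pics/scene6.png")
E
```

```text
[0.39593867 0.16427059 0.19862292]
```

View pics/scene6.png

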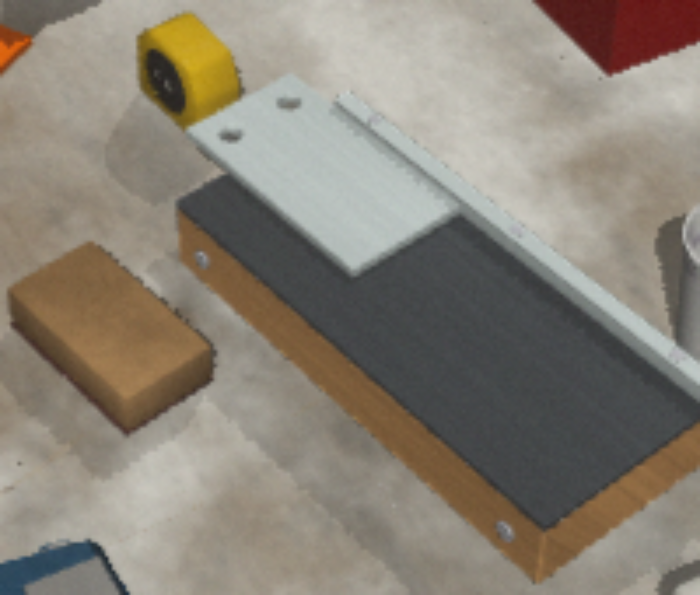

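The final crop shows the blank flush along the fence and both holes, at crop px (231,135) and (289,103), beyond the ledge end. The sanding block and tape measure have not moved.

```bash
python3 -c "
from rig import bot
print(bot.finish_job())"
```

```text
the job is handed in; nothing more can be done
None
```

The job is handed in: the blank lies flush against the fence, its end about 38 mm past the ledge's left end (a third of its length is 50 mm), both holes clear, and the sanding block and tape measure unmoved in the last view; the cup and plaster block were not rechecked there.

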